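# Sweep the offcuts off the jig bed with the bench brush

## Task

Three wooden offcuts lie on the bed of the clamping jig. Take the brush off its rest, set its bristles lightly on the bed at the closed end behind the offcuts, and, with the bristles kept on the bed and without crushing them, sweep all three offcuts over the open end into the scrap bin; then lay the brush back on its rest as it was. Do not touch the offcuts with the fingers, and leave the other tools where they are.

Things in the scene. Friction and masses are not known exactly. Their poses are not given: they have to be found in the camera images.
- brush_grip (a point): Bench brush, dark wood, black bristles, about 200 g; z up. Point: centre of its upright grip block, 26 mm thick (x), 70 mm long (y), its top 27 mm above the point. Below it the stock (the long board) is 160 mm long (y), 46 mm wide (x); top 30 mm, underside 60 mm below this point. It sweeps along its x, either way.
- brush_stock (a point): Centre of the underside of the brush's stock. The bristle pack below is 112 mm long (y), 30 mm wide (x). The bristles are worn: they stand out 24 to 46 mm below this point, how far is not given, so feel for the bed: lower slowly to a light push of 2 to 3 N. They give springily, about 0.7 N per mm, for 6 mm, then are hard; over 20 N crushes them.
- rest: Fixed brush rest: dark base plate 60 x 180 mm, two wooden posts 60 mm high, 50 mm deep (x), 20 mm thick, centred 74 mm either side along y, 128 mm clear between them. The stock's ends lie on the posts, bristles hang free between. Origin at the table, centre. At start the brush's axes are parallel to the rest's and its grip point is 120 mm above the origin.
- bed: Fixed clamping jig with an aluminium bed, 230 (x) x 148 mm (y). Origin at the table under its centre; flat bed floor 45 mm above it. Open end: edge at x = +115 mm, scrap bin against it. Closed end: steel stop 14 mm above the floor, inner face x = -107 mm. Side rails 8 mm above the floor, inner faces y = +-66 mm. From the stop to about x = -45 mm the floor is bare.
- scrap_bin: Open grey sheet-metal bin, fixed, 150 mm (x) x 170 mm (y) x 34 mm high, walls 3 mm, against the bed's open end, centre at x = +191 mm of the bed. Origin under its centre at the table; axes parallel to the bed's.
- block_mid (a point): Wooden offcut, plain block 28 x 72 x 24 mm (x, y, z), point at its centre. On the bed, lengths roughly across it.
- rebate_mid (a point): Wooden offcut with a rebate (L-shaped section) 28 x 66 x 20 mm, point at the centre of its outer size.
- lath_mid (a point): Wooden offcut, thin lath 24 x 74 x 8 mm, point at its centre.
- tape_measure: Bystander: tape measure 40 x 80 x 68 mm, origin under its centre.
- caliper: Bystander: sliding caliper 74 x 200 x 12 mm, origin under its centre.
- blade_flange: Bystander: steel blade flange, 70 mm across, 22 mm high, origin under its centre.
- spanner: Bystander: open-end spanner 187 x 49 x 8 mm, origin under its centre.
There are look-alikes about, which are no part of the job. Of the things like the part that bears lath_mid, leave any that is orange; of the rest the larger one is meant.

How it is judged:
On the way, in this order (a step that is already met when the one before it is completed fails the run):
1. the bristles are set on the bed (over 0.7 N) at its closed end behind the offcuts, the brush upright and across the bed (contact force between brush and bed above 0.7 N and angle between brush_grip's own z axis and vertical below 0.2 rad and y of brush_grip in the frame of bed between -0.03 and 0.03 m and angle between the x axis of brush_grip and the x axis of bed, either way round below 0.35 rad and x of brush_grip in the frame of bed below -0.05 m), for 0.2 s.
2. the brush has swept past the middle of the bed with its bristles still on the bed (contact force between brush and bed above 0.7 N and angle between brush_grip's own z axis and vertical below 0.2 rad and y of brush_grip in the frame of bed between -0.03 and 0.03 m and angle between the x axis of brush_grip and the x axis of bed, either way round below 0.35 rad and x of brush_grip in the frame of bed above 0.03 m), for 0.1 s.
3. all three offcuts are in the scrap bin (x of block_mid in the frame of scrap_bin between -0.075 and 0.075 m and y of block_mid in the frame of scrap_bin between -0.085 and 0.085 m and height (world z) of each of block_mid, rebate_mid, lath_mid below 0.05 m and x of rebate_mid in the frame of scrap_bin between -0.075 and 0.075 m and y of rebate_mid in the frame of scrap_bin between -0.085 and 0.085 m and x of lath_mid in the frame of scrap_bin between -0.075 and 0.075 m and y of lath_mid in the frame of scrap_bin between -0.085 and 0.085 m), for 0.2 s.
At the end, for the whole second after the job is handed in: All three offcuts lie still in the scrap bin (centres within its outline and under 50 mm above the table); the brush lies still and level on its rest, its grip within 15 mm of the rest's centre and within 6 mm of its starting height, lengthwise along the rest within 0.2 rad (all of step 3 and linear speed of each of block, rebate, lath, brush below 0.02 m/s and horizontal distance between brush_grip and rest below 0.015 m and height (world z) of brush_grip between 0.114 and 0.126 m and angle between brush_grip's own z axis and vertical below 0.1 rad and angle between the x axis of brush_grip and the x axis of rest, either way round below 0.2 rad); the robot touches nothing.
It fails at once if the brush is pressed on the bed with more than 20 N (bristles crushed) (contact force between brush and bed above 20 N).
It fails at once if the fingers touch an offcut (contact force between the fingers and block above 0.5 N or contact force between the fingers and rebate above 0.5 N or contact force between the fingers and lath above 0.5 N).
It fails at once if another tool is moved more than 30 mm (distance of any of tape_measure, caliper, blade_flange, spanner from where it was at the start of the episode above 0.03 m).
It also fails if it takes over 56 s, if anything falls off the work surface, if the arm or the gripper's body presses on something with over 40 N, if the wrist force passes 120 N, or if a joint passes its speed limit or range.

## Robot

A 6-joint arm with a two-finger parallel gripper is mounted at the origin on a cart in front of the work surface, level with it; the furniture and walls round the work are solid. World frame = base frame: x ahead of the robot, y to its left, z up, the work surface at z = 0. Lengths are in m, angles in rad, forces in N, time in s.
With the tool pointing down it reaches from about 0.375 to 0.9 m from the base axis. Payload 3.1 kg.
Tool frame: the origin (TCP) lies midway between the tips of the shut fingers; the grasp point (between the pads) lies pinch_z behind it (pinch_z is the distance from the TCP to the grasp point, in m); y points along the fingers, z is the direction in which the jaws open and shut, and the axes are right-handed (so a half turn about y gives the same grasp; the last joint's range is limited). The gripper opens to 87 mm and grips with 3 to 60 N. Pads are 19 mm wide; open, the fingers measure 117 mm over their backs; the gripper's body (75 mm by 190 mm) begins 51 mm behind the grasp point.
Start: joints at [1.117, 0.527, 1.433, -0, 1.181, -0.178], TCP at [0.17, 0.602, 0.223] pointing down, gripper open.
Joint ranges: [-3.08, 3.08], [-0.75, 2.2], [0.22, 2.44], [-1.43, 4.57], [0, 2.65], [-2.85, 2.85]. Speed limits (rad/s): [2.79, 2.79, 3.14, 3.14, 3.14, 3.14].

## Interface

Orientations are given as a unit quaternion [x, y, z, w].
In Python, from rig import get_obs, camera, hand_in, pinch_z gives the robot as it stands. The module is installed in compiled form; this text tells all that it offers.
- The arm moves only by the tool arm_command, never from a script. Its argument "plan" is a list of rows, each a list of 2 entries, a list of its own where there are three numbers: the shift along the world's x, y, z in units of 25 mm (1.0 is 25 mm), then the turn about the world's z in units of 5 degrees (1.0 is 5 degrees). A call has 1 to 5 rows; each row is the pose to reach, as a shift and turn from the pose commanded when the call began; what a row does not reach only later rows make up. A row lasts 1/10 s, in which the tool goes at most 50 mm and 8.59 degrees, less where a joint would pass 70% of its speed; a pose out of reach is approached as far as the arm can. A call with a gripper value outside its range is refused whole. "fingers" is the opening, from -1 (shut) to 1 (fully open), set as the call begins (left out, the last holds). The fingers move at their own pace and stop on an object; "force" is the grip in N (left out, the last holds). Time passes only in rows, so rows that repeat a pose let the fingers close. It gives the time, the measured TCP pose, the force and the opening at its end, in the units of the state.
- get_obs(): the state, without advancing time (a new reading comes with each control period).
- camera(name): name is "side" or "top"; returns a dict with "pixels" (480x640x3 uint8, red, green, blue), "camera_matrix" (3x3 intrinsics, pixels), "R" (3x3) and "t" (3): a world point X has camera coordinates R X + t. Camera axes: x right, y down, z forward; pixel columns grow to the right and rows downward; lengths in m; the calibration is good to about 2 mm. A picture is of the moment at which its call begins. There is no depth.
- hand_in(): hands the job in, once; it reports no verdict.
The state is a dict: "time": time; "q": joint angles; "joint_velocities": joint speeds; "joint_torque": joint torques, N m; "position": TCP position; "tool_rot": TCP orientation; "ft_force": force on the tool from outside, world axes, zero at the start; "moment": the same for the moment, N m; "grip_width": finger opening in m.
Only numpy, scipy, OpenCV 4.12 (cv2) and the standard library are available. Lean on these libraries where they do the work, as an engineer would, in place of code of your own. Each camera call takes 0.05 s, during which the arm holds its last target.

## Working session

There is one attempt and no reset: what is moved stays moved. The work goes in short steps, Python scripts to look and compute and a tool call to move; the robot and the scene stay as the last step left them, time stands still between calls to the robot, and variables do not carry over. Pictures are saved under pics/ and viewed, and the job is handed in when it is done.

Besides the shell and the picture viewer there is one more tool, called after "Request:" by a JSON object that holds its "fn" and its "kwargs". arm_command: Moves the arm, as the interface text tells. Its arguments: {"type":"object","properties":{"plan":{"type":"array"},"fingers":{"type":"number"},"force":{"type":"number"}},"required":["plan"]}

```bash
mkdir -p pics
python3 - <<'E'
from rig import get_obs, camera, pinch_z
import cv2,numpy as np
print(pinch_z, get_obs())
for n in ("top","side"):
    c=camera(n); cv2.imwrite(f"pics/{n}0.png",c["pixels"][:,:,::-1]); print(n,c["camera_matrix"],c["R"],c["t"])
    np.savez(f"{n}0.npz",**c)
E
```

```text
0.0187 {'time': 0.0, 'q': array([ 1.11750031e+00,  5.28479077e-01,  1.43389680e+00, -8.48136483e-06,
        1.18138633e+00, -1.78503531e-01]), 'joint_velocities': array([ 0.00254355, -0.00016531,  0.00122145,  0.0014793 , -0.00035839,
        0.00155162]), 'joint_torque': array([ 1.60850228e-03, -4.40045035e+01, -1.76599073e+01,  6.33270736e-02,
        5.81619004e-02, -1.76624039e-04]), 'position': array([0.16924376, 0.60089183, 0.22156545]), 'tool_rot': array([ 0.70117269, -0.09708291,  0.09661158, -0.69971278]), 'ft_force': array([ 0.04183043, -0.39947324, -0.3089804 ]), 'moment': array([ 0.02080816, -0.06201441,  0.03079272]), 'grip_width': 0.08711338826951785}
top [[552.0282454    0.         308.02021358]
 [  0.         552.0282454  233.421258  ]
 [  0.           0.           1.        ]] [[ 0.00916464 -0.9997859   0.01855167]
 [-0.99688563 -0.01058812 -0.07814685]
 [ 0.07832654 -0.0177777  -0.99676923]] [0.27605534 0.53399302 1.22640409]
side [[572.302692     0.         318.30636466]
 [  0.         572.302692   242.95990678]
 [  0.           0.           1.        ]] [[ 0.88891176 -0.45776207 -0.01702259]
 [-0.28582939 -0.52523623 -0.80151635]
 [ 0.3579629   0.71734287 -0.59773052]] [-0.3483994   0.37341272  0.93274766]
```

View pics/top0.png

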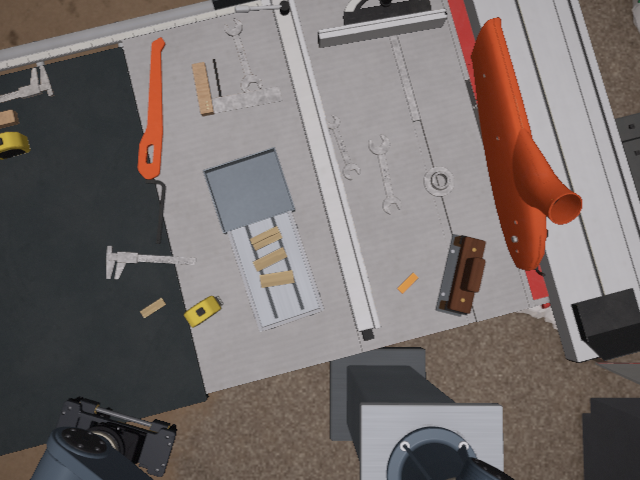

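View pics/side0.png

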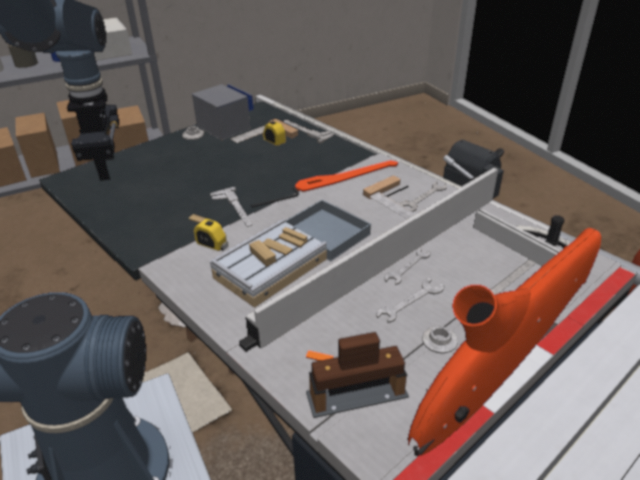

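The top view shows the bed around (275,265), with its open end and bin up-left at (250,190). The brush is on its rest at (465,275), and a fence stands between the two. I'll zoom in.

Run:
```python
import cv2
t=cv2.imread("pics/top0.png"); s=cv2.imread("pics/side0.png")
a=cv2.resize(t[140:340,195:335],None,fx=3,fy=3,interpolation=cv2.INTER_CUBIC)
b=cv2.resize(t[220:330,390:510],None,fx=3,fy=3,interpolation=cv2.INTER_CUBIC)
b=cv2.copyMakeBorder(b,0,600-b.shape[0],0,0,cv2.BORDER_CONSTANT)
cv2.imwrite("pics/z1.png",cv2.hconcat([a,b])); 
a=cv2.resize(s[190:310,200:380],None,fx=4,fy=4,interpolation=cv2.INTER_CUBIC)
cv2.imwrite("pics/z2.png",a)
cv2.imwrite("pics/z3.png",cv2.resize(s[320:420,290:420],None,fx=5,fy=5,interpolation=cv2.INTER_CUBIC))
```

```text
(no output)
```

View pics/z1.png

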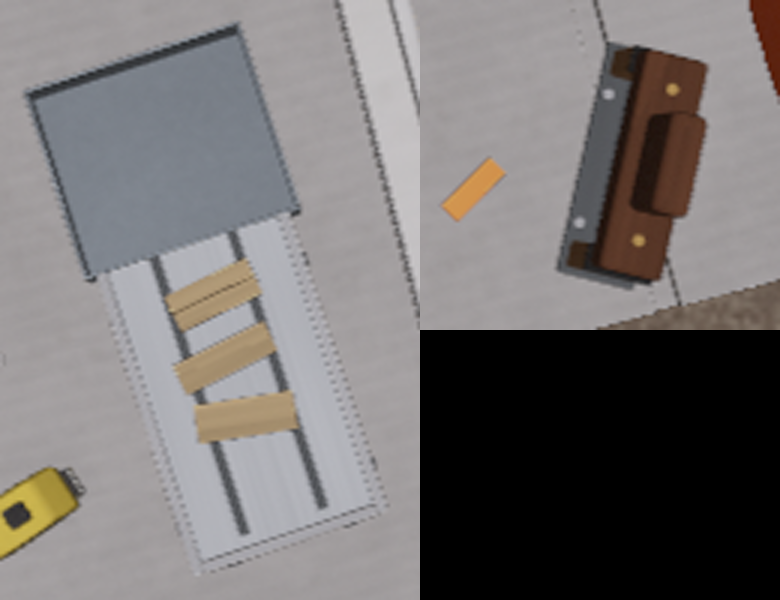

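View pics/z2.png

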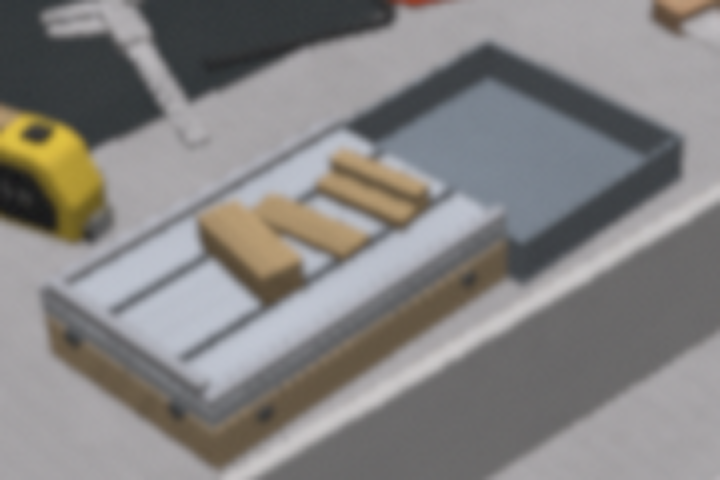

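View pics/z3.png

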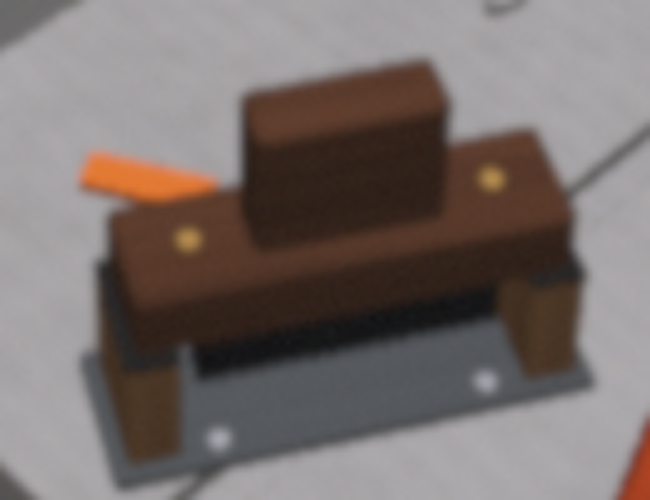

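```bash
cat > h.py <<'E'
import numpy as np,cv2
def load(n): 
    d=np.load(n); return d["camera_matrix"],d["R"],d["t"]
def bp(cal,uv,z):
    K,R,t=cal; d=R.T@np.linalg.inv(K)@np.array([uv[0],uv[1],1.]); c=-R.T@t
    return c+d*(z-c[2])/d[2]
def pj(cal,X):
    K,R,t=cal; p=(np.atleast_2d(X)@R.T+t)@K.T; return p[:,:2]/p[:,2:]
T=load("top0.npz");S=load("side0.npz")
E
python3 - <<'E'
from h import *
f=lambda x,y:(195+(x+.5)/3-.5,140+(y+.5)/3-.5)
g=lambda x,y:(390+(x-420+.5)/3-.5,220+(y+.5)/3-.5)
def pr(l,c,z,fn): 
    P=np.array([bp(T,fn(*p),z) for p in c]); print(l,P[:,:2].round(4).tolist()); return P
B=pr("bin",[(27,92),(238,25),(300,212),(90,278)],.034,f); print(B.mean(0),np.diff(B,axis=0), np.linalg.norm(np.diff(B,axis=0),axis=1))
P=pr("stop",[(201,575),(387,507)],.059,f)
b=pr("brass",[(672,89),(639,240)],.09,g); d=b[0]-b[1]; print(b.mean(0),np.linalg.norm(d),np.arctan2(d[1],d[0]))
b=pr("stock",[(640,47),(707,64),(655,283),(597,270)],.09,g); print(b.mean(0))
b=pr("scr",[(608,94),(579,223)],.006,g); d=b[0]-b[1]; print(np.arctan2(d[1],d[0]))
b=pr("plate",[(612,42),(558,270),(632,289)],.005,g);d=b[0]-b[1]; print(np.linalg.norm(d),np.arctan2(d[1],d[0]))
s=lambda x,y:(290+(x+.5)/5-.5,320+(y+.5)/5-.5)
b=[bp(S,s(188,240),.09),bp(S,s(490,180),.09)];print("side brass",b,np.mean(b,0)); d=b[1]-b[0]; print(np.arctan2(d[1],d[0]))
E
```

```text
bin [[0.6692, 0.5165], [0.7221, 0.36], [0.5814, 0.3119], [0.5305, 0.4667]]
[0.62577416 0.41378043 0.034     ] [[ 0.05288859 -0.15656701  0.        ]
 [-0.1406729  -0.04806813  0.        ]
 [-0.0509305   0.15483666  0.        ]] [0.16525868 0.1486587  0.16299788]
stop [[0.3161, 0.3797], [0.3655, 0.2468]]
brass [[0.4953, -0.0709], [0.3885, -0.0459]]
[ 0.44191591 -0.05838564  0.09      ] 0.10970760177766986 -0.22936715161553145
stock [[0.525, -0.0484], [0.5134, -0.0962], [0.3585, -0.0569], [0.3673, -0.0159]]
[ 0.44104793 -0.05433049  0.09      ]
scr [[0.4955, -0.0487], [0.3976, -0.0256]]
-0.23232364031488195
plate [[0.5353, -0.0525], [0.3622, -0.0096], [0.3484, -0.0655]]
0.17832622978725624 -0.2432923656869153
side brass [array([ 0.38739576, -0.04560533,  0.09      ]), array([ 0.49368538, -0.0714413 ,  0.09      ])] [ 0.44054057 -0.05852332  0.09      ]
-0.2384471530804641
```

```bash
cat > ov.py <<'E'
from h import *
from rig import get_obs
from scipy.spatial.transform import Rotation as Ro
bed=(0.4475,0.352,0.325); rest=(0.441,-0.0585,-0.235+np.pi/2)
def box(pose,x,y,z):
    c,s=np.cos(pose[2]),np.sin(pose[2])
    q=[(x[0],y[0]),(x[1],y[0]),(x[1],y[1]),(x[0],y[1])]
    return np.array([[pose[0]+c*a-s*b,pose[1]+s*a+c*b,z] for a,b in q])
shapes=[(box(bed,(.116,.266),(-.085,.085),.034),(0,0,255)),(box(bed,(-.107,.115),(-.066,.066),.045),(0,255,0)),(box(bed,(-.115,.115),(-.074,.074),.053),(255,0,255)),
(box(rest,(-.023,.023),(-.08,.08),.09),(0,255,255)),(box(rest,(-.013,.013),(-.035,.035),.147),(255,255,0)),(box(rest,(-.03,.03),(-.09,.09),.005),(0,255,0))]
if __name__=="__main__":
    o=[]
    for n,cal,rs in (("top",T,[(140,340,195,335),(220,330,390,510)]),("side",S,[(190,310,200,380),(320,420,290,420)])):
        im=cv2.imread(f"pics/{n}0.png")
        for r in rs:
            k=min(390/(r[3]-r[2]),(300 if n=="side" else 560)/(r[1]-r[0])); k=int(k) if n=="top" else k
            w=cv2.resize(im[r[0]:r[1],r[2]:r[3]],None,fx=k,fy=k,interpolation=cv2.INTER_CUBIC)
            for P,col in shapes:
                p=(pj(cal,P)-[r[2],r[0]]+.5)*k
                cv2.polylines(w,[np.int32(p)],True,col,1,cv2.LINE_AA)
            o.append(w)
    for i,w in enumerate(o): o[i]=cv2.copyMakeBorder(w,0,600-w.shape[0],0,max(0,395-w.shape[1]),cv2.BORDER_CONSTANT)
    cv2.imwrite("pics/ov_t.png",cv2.hconcat(o[:2])); cv2.imwrite("pics/ov_s.png",cv2.hconcat(o[2:])[:320])
    R=Ro.from_quat(get_obs()["tool_rot"]).as_matrix();print(R.round(3))
E
python3 ov.py
```

```text
[[ 0.962 -0.001  0.271]
 [-0.271 -0.002  0.962]
 [-0.    -1.    -0.002]]
```

View pics/ov_t.png

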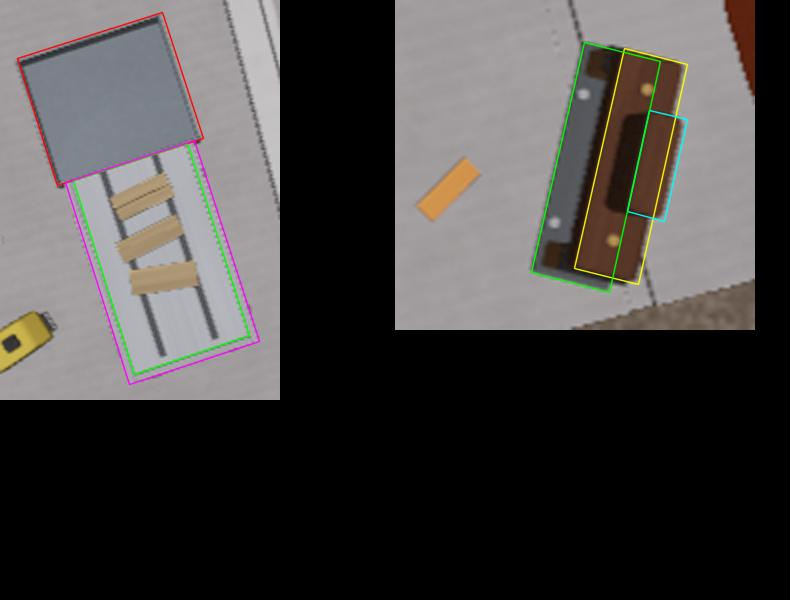

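View pics/ov_s.png

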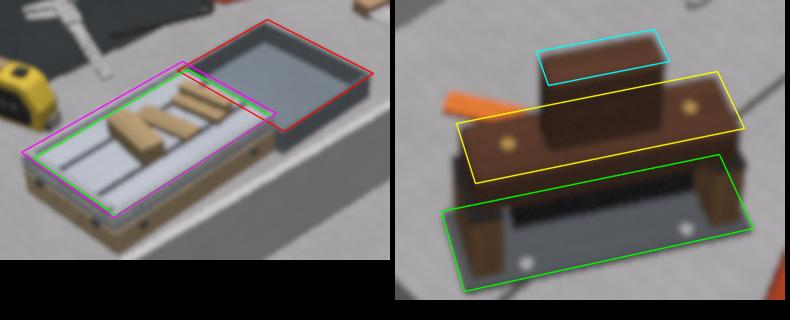

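Run:
```python
from h import *
def tri(a,b):
    P=[c[0]@np.hstack([c[1],c[2][:,None]]) for c in (T,S)]
    X=cv2.triangulatePoints(P[0],P[1],np.float64(a),np.float64(b))[:,0]; return X[:3]/X[3]
print("tip",tri((530,268),(412,443)),"nozzle",tri((566,205),(474,297)))
print("fence end",tri((365,337),(258,343)), [bp(T,(300,140),z) for z in (.05,.1)],[bp(T,(525,265),z) for z in (.05,.1)])
f=lambda x,y:(195+(x+.5)/3-.5,140+(y+.5)/3-.5)
for n,p,z in (("block",(246,417),.069),("lath",(226,358),.053),("reb",(213,295),.062)):
    X=bp(T,f(*p),z)[:2]-[.4475,.352]; c,s=np.cos(.325),np.sin(.325); print(n,c*X[0]+s*X[1],-s*X[0]+c*X[1])
```

```text
tip [ 0.45580286 -0.2108806   0.04065067] nozzle [ 0.56516202 -0.17673989  0.28179296]
fence end [0.31477096 0.14535142 0.00812164] [array([0.7371648 , 0.30165821, 0.05      ]), array([0.72461673, 0.30173242, 0.1       ])] [array([ 0.46403114, -0.19692871,  0.05      ]), array([ 0.46277846, -0.17623555,  0.1       ])]
block -0.018490161968361934 0.002694609158671448
lath 0.026855062663290123 0.004000462560248695
reb 0.07274231034389574 -0.001325728255184476
```

Request:
{"fn": "arm_command", "kwargs": {"plan": [[[1.44,-1.36,0],0.1],[[2.88,-2.72,0],0.2],[[4.32,-4.08,0],0.3],[[5.76,-5.44,0],0.4],[[7.2,-6.8,0],0.45]], "fingers": 1, "force": 30}}

```text
time: 0.6
position: [0.3504, 0.4299, 0.2222]
tool_rot: [0.702, -0.083, 0.083, -0.702]
ft_force: [0.7, 1.0, 0.1]
grip_width: 0.0872
```

Request:
{"fn": "arm_command", "kwargs": {"plan": [[[0.56,-1.85,0],0],[[1.12,-3.7,0],0],[[1.68,-5.55,0],0],[[2.24,-7.4,0],0],[[2.8,-9.25,0],0]]}}

```text
time: 1.1
position: [0.4196, 0.1984, 0.2224]
tool_rot: [0.702, -0.083, 0.083, -0.702]
ft_force: [0.3, 0.1, 0.3]
grip_width: 0.0873
```

Request:
{"fn": "arm_command", "kwargs": {"plan": [[[0.16,-1.95,0],0],[[0.32,-3.9,0],0],[[0.5,-5.85,0],0],[[0.7,-7.8,0],0],[[0.82,-9.7,0],0]]}}

```text
time: 1.6
position: [0.44, -0.0443, 0.2225]
tool_rot: [-0.702, 0.083, -0.083, 0.702]
ft_force: [1.1, 0.5, -0.6]
grip_width: 0.087
```

Request:
{"fn": "arm_command", "kwargs": {"plan": [[[0,-0.6,-0.3],0],[[0,-0.6,-0.6],0],[[0,-0.6,-0.6],0],[[0,-0.6,-0.6],0]]}}

```text
time: 2.0
position: [0.4393, -0.0559, 0.2072]
tool_rot: [-0.702, 0.083, -0.082, 0.703]
ft_force: [0.4, -0.3, -1.0]
grip_width: 0.0869
```

Run:
```python
from rig import camera
import cv2
s=camera("side")["pixels"][:,:,::-1]
cv2.imwrite("pics/s1.png",cv2.resize(s[200:440,240:500],None,fx=2.4,fy=2.4,interpolation=cv2.INTER_CUBIC))
```

```text
(no output)
```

View pics/s1.png

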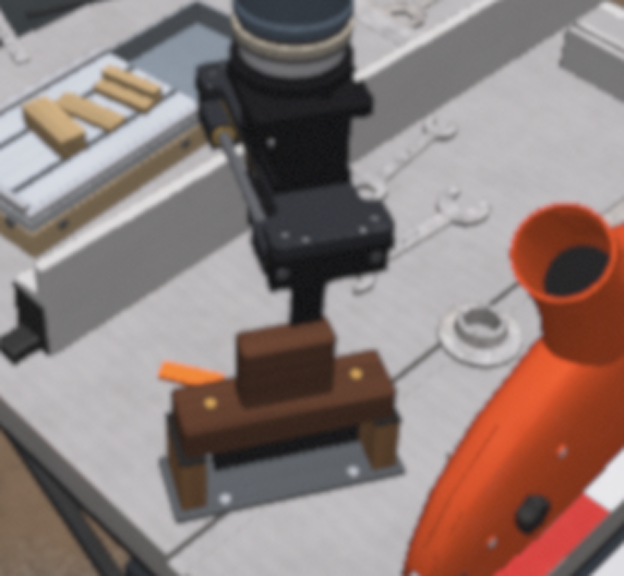

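The gripper is centred over the grip block at (285,360) in the zoomed view, clear of the orange guard. I'll descend.

Request:
{"fn": "arm_command", "kwargs": {"plan": [[[0.05,-0.1,-1.1],0],[[0.05,-0.1,-2.2],0],[[0.05,-0.1,-3.2],0],[[0.05,-0.1,-4.0],0],[[0.05,-0.1,-4.25],0]]}}

```text
time: 2.55
position: [0.4404, -0.0582, 0.1]
tool_rot: [-0.702, 0.083, -0.081, 0.703]
ft_force: [-0.2, -0.3, -0.5]
grip_width: 0.0868
```

Request:
{"fn": "arm_command", "kwargs": {"plan": [[[0,0,0],0],[[0,0,0],0],[[0,0,0],0],[[0,0,0],0],[[0,0,0],0]], "fingers": -1, "force": 30}}

```text
time: 3.05
position: [0.4417, -0.0599, 0.1019]
tool_rot: [0.702, -0.083, 0.084, -0.702]
ft_force: [-0.5, -0.8, 0.8]
grip_width: 0.0549
```

Request:
{"fn": "arm_command", "kwargs": {"plan": [[[0,0,0],0],[[0,0,0],0],[[0,0,0],0]], "force": 40}}

```text
time: 3.35
position: [0.4413, -0.0598, 0.1013]
tool_rot: [0.702, -0.083, 0.083, -0.702]
ft_force: [0.4, 0.9, -0.3]
grip_width: 0.0308
```

Request:
{"fn": "arm_command", "kwargs": {"plan": [[[0,0,0],0],[[0,0,0],0],[[0,0,0],0],[[0,0,0],0]]}}

```text
time: 3.75
position: [0.4413, -0.0597, 0.1012]
tool_rot: [-0.702, 0.083, -0.083, 0.702]
ft_force: [-0.0, 0.2, 0.1]
grip_width: 0.026
```

Request:
{"fn": "arm_command", "kwargs": {"plan": [[[0,0,0.3],0],[[0,0,0.8],0],[[0,0,1.6],0],[[0,0,2.4],0],[[0,0,3.2],0]]}}

```text
time: 4.25
position: [0.4409, -0.0596, 0.1823]
tool_rot: [-0.702, 0.083, -0.083, 0.702]
ft_force: [1.3, -0.1, -2.2]
grip_width: 0.0256
```

Request:
{"fn": "arm_command", "kwargs": {"plan": [[[0,0.5,1.4],-1.5],[[0,1.7,2.4],-3],[[-0.2,3.4,2.6],-4.6],[[-0.5,5.1,2.6],-6.2],[[-0.8,6.8,2.6],-7.8]]}}

```text
time: 4.75
position: [0.4225, 0.1037, 0.2471]
tool_rot: [-0.638, 0.304, -0.305, 0.638]
ft_force: [0.9, 0.1, -2.2]
grip_width: 0.0256
```

Request:
{"fn": "arm_command", "kwargs": {"plan": [[[-0.4,1.8,0],-1],[[-0.8,3.6,0],-2],[[-1.2,5.4,0],-3],[[-1.6,7.2,0],-3.6],[[-1.89,8.67,0],-3.8]]}}

```text
time: 5.25
position: [0.3744, 0.3213, 0.2466]
tool_rot: [0.581, -0.404, 0.404, -0.58]
ft_force: [1.1, -0.3, -2.2]
grip_width: 0.0257
```

Request:
{"fn": "arm_command", "kwargs": {"plan": [[[0,0,-0.5],0],[[0,0,-0.8],0],[[0,0,-0.8],0],[[0,0,-0.8],0]]}}

```text
time: 5.65
position: [0.3758, 0.3184, 0.2262]
tool_rot: [0.581, -0.404, 0.404, -0.58]
ft_force: [0.1, -0.2, -2.7]
grip_width: 0.0258
```

Run:
```python
from rig import camera,get_obs
import cv2
from scipy.spatial.transform import Rotation as Ro
for n in ("side","top"):
    c=camera(n)["pixels"][:,:,::-1]; r=(80,320,150,410) if n=="side" else (120,360,170,430)
    cv2.imwrite(f"pics/{n}2.png",cv2.resize(c[r[0]:r[1],r[2]:r[3]],None,fx=2.4,fy=2.4,interpolation=cv2.INTER_CUBIC))
o=get_obs();print(o["position"],o["ft_force"]);print(Ro.from_quat(o["tool_rot"]).as_matrix().round(3))
```

```text
[0.37639983 0.3186368  0.22670258] [-0.31034354  0.25405843 -1.59976695]
[[ 0.346  0.001  0.938]
 [-0.938  0.     0.346]
 [ 0.    -1.     0.001]]
```

View pics/side2.png

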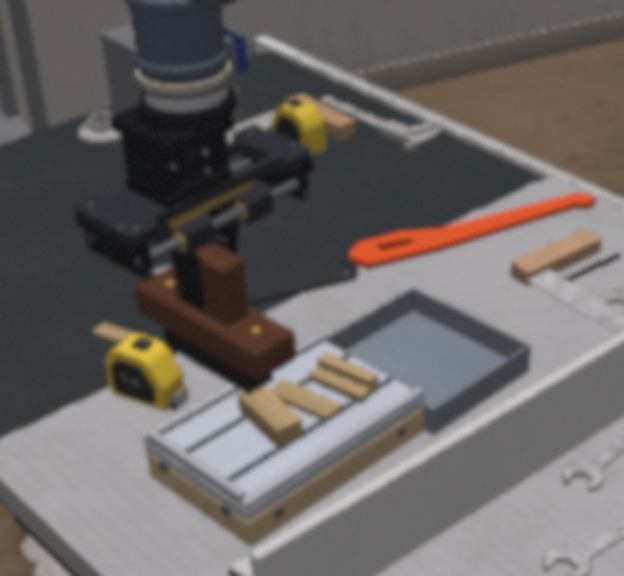

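View pics/top2.png

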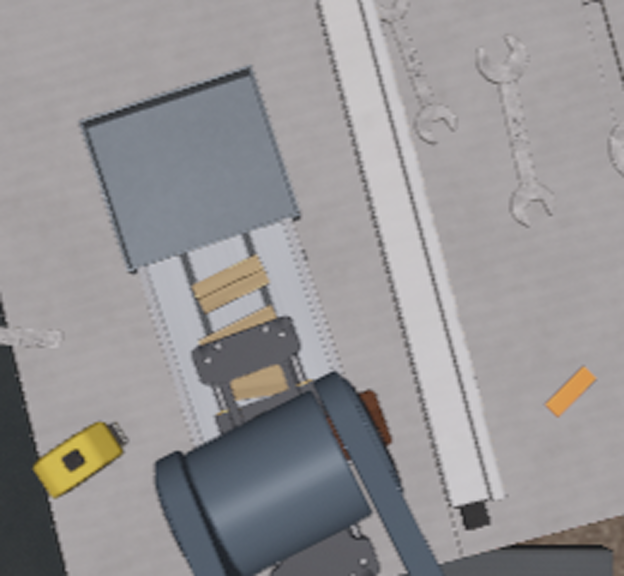

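Request:
{"fn": "arm_command", "kwargs": {"plan": [[[-0.06,0.35,-1],-0.3],[[-0.06,0.35,-2],-0.3],[[-0.06,0.35,-2.9],-0.3],[[-0.06,0.35,-3.2],-0.3],[[-0.06,0.35,-3.4],-0.3]]}}

```text
time: 6.25
position: [0.3748, 0.3277, 0.1411]
tool_rot: [0.575, -0.412, 0.412, -0.575]
ft_force: [0.6, -0.2, -2.1]
grip_width: 0.0258
```

Request:
{"fn": "arm_command", "kwargs": {"plan": [[[0,0,0],0],[[0,0,0],0]]}}

```text
time: 6.45
position: [0.3752, 0.3283, 0.1422]
tool_rot: [-0.574, 0.411, -0.412, 0.576]
ft_force: [-0.1, 0.6, -1.3]
grip_width: 0.0259
```

```bash
cat > st.py <<'E'
from rig import get_obs
from h import *
from scipy.spatial.transform import Rotation as Ro
o=get_obs();p=o["position"];R=Ro.from_quat(o["tool_rot"]).as_matrix()
bed=(0.4475,0.352,0.325);c,s=np.cos(bed[2]),np.sin(bed[2]);d=p[:2]-bed[:2]
print(o["time"],p.round(4),"bed",(c*d[0]+s*d[1]).round(4),(-s*d[0]+c*d[1]).round(4),"yaw",np.arctan2(R[1,2],R[0,2]).round(4),"F",o["ft_force"].round(2),"M",o["moment"].round(3),R[2].round(3))
E
python3 st.py
```

```text
6.45 [0.3752 0.3283 0.1422] bed -0.0761 0.0006 yaw 0.3287 F [-0.15  0.6  -1.31] M [-0.041 -0.022 -0.02 ] [-0.    -1.     0.002]
```

Run:
```python
from rig import camera
import cv2
s=camera("side")["pixels"][:,:,::-1]
cv2.imwrite("pics/s3.png",cv2.resize(s[180:310,195:355],None,fx=4.5,fy=4.5,interpolation=cv2.INTER_CUBIC))
```

```text
(no output)
```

View pics/s3.png

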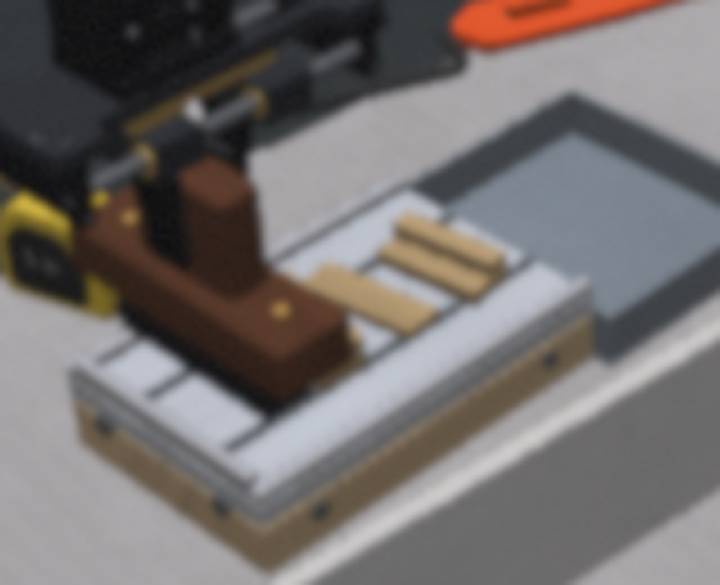

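The brush hovers across the bed behind the block, at about (220,330) in the zoom. Next I'll feel for the floor.

Request:
{"fn": "arm_command", "kwargs": {"plan": [[[0,0,-0.1],0],[[0,0,-0.2],0],[[0,0,-0.3],0],[[0,0,-0.35],0],[[0,0,-0.35],0]]}}

```text
time: 7.0
position: [0.3741, 0.328, 0.1323]
tool_rot: [0.575, -0.411, 0.411, -0.575]
ft_force: [-0.7, 0.3, -2.5]
grip_width: 0.0261
```

Request:
{"fn": "arm_command", "kwargs": {"plan": [[[0,0,-0.03],0],[[0,0,-0.06],0],[[0,0,-0.09],0],[[0,0,-0.12],0],[[0,0,-0.12],0]]}}

```text
time: 7.5
position: [0.3743, 0.328, 0.1294]
tool_rot: [0.575, -0.411, 0.411, -0.575]
ft_force: [0.0, -0.1, -1.4]
grip_width: 0.0259
```

Request:
{"fn": "arm_command", "kwargs": {"plan": [[[0,0,-0.03],0],[[0,0,-0.06],0],[[0,0,-0.09],0],[[0,0,-0.12],0],[[0,0,-0.12],0]]}}

```text
time: 8.0
position: [0.3743, 0.328, 0.1264]
tool_rot: [0.575, -0.411, 0.411, -0.575]
ft_force: [-0.6, 0.1, -1.6]
grip_width: 0.0257
```

Request:
{"fn": "arm_command", "kwargs": {"plan": [[[0,0,-0.03],0],[[0,0,-0.06],0],[[0,0,-0.09],0],[[0,0,-0.12],0],[[0,0,-0.12],0]]}}

```text
time: 8.5
position: [0.3743, 0.328, 0.1234]
tool_rot: [0.575, -0.411, 0.411, -0.575]
ft_force: [0.4, 0.7, -2.1]
grip_width: 0.0258
```

Request:
{"fn": "arm_command", "kwargs": {"plan": [[[0,0,-0.03],0],[[0,0,-0.06],0],[[0,0,-0.08],0],[[0,0,-0.08],0],[[0,0,-0.08],0]]}}

```text
time: 9.0
position: [0.3743, 0.3281, 0.1215]
tool_rot: [0.575, -0.411, 0.411, -0.575]
ft_force: [-0.2, -0.4, -2.2]
grip_width: 0.0256
```

Request:
{"fn": "arm_command", "kwargs": {"plan": [[[0,0,-0.03],0],[[0,0,-0.06],0],[[0,0,-0.09],0],[[0,0,-0.1],0],[[0,0,-0.1],0]]}}

```text
time: 9.5
position: [0.3743, 0.328, 0.119]
tool_rot: [0.575, -0.411, 0.411, -0.575]
ft_force: [0.0, -0.2, -1.8]
grip_width: 0.0257
```

Request:
{"fn": "arm_command", "kwargs": {"plan": [[[0,0,-0.03],0],[[0,0,-0.06],0],[[0,0,-0.08],0],[[0,0,-0.08],0],[[0,0,-0.08],0]]}}

```text
time: 10.0
position: [0.3743, 0.3281, 0.117]
tool_rot: [0.575, -0.411, 0.411, -0.575]
ft_force: [0.5, -0.3, -2.0]
grip_width: 0.026
```

Request:
{"fn": "arm_command", "kwargs": {"plan": [[[0,0,-0.03],0],[[0,0,-0.06],0],[[0,0,-0.08],0],[[0,0,-0.08],0],[[0,0,-0.08],0]]}}

```text
time: 10.5
position: [0.3743, 0.328, 0.115]
tool_rot: [0.575, -0.411, 0.411, -0.575]
ft_force: [0.1, -0.3, -2.5]
grip_width: 0.0257
```

Request:
{"fn": "arm_command", "kwargs": {"plan": [[[0,0,-0.03],0],[[0,0,-0.06],0],[[0,0,-0.06],0],[[0,0,-0.06],0]]}}

```text
time: 10.9
position: [0.3744, 0.3281, 0.1136]
tool_rot: [-0.575, 0.411, -0.411, 0.575]
ft_force: [0.7, 0.1, -1.3]
grip_width: 0.0257
```

Request:
{"fn": "arm_command", "kwargs": {"plan": [[[0,0,0],0],[[0,0,0],0]]}}

```text
time: 11.1
position: [0.3745, 0.3281, 0.1136]
tool_rot: [-0.575, 0.411, -0.411, 0.575]
ft_force: [0.9, 0.2, 0.3]
grip_width: 0.026
```

Request:
{"fn": "arm_command", "kwargs": {"plan": [[[0,0,-0.03],0],[[0,0,-0.06],0],[[0,0,-0.06],0],[[0,0,-0.06],0]]}}

```text
time: 11.5
position: [0.3744, 0.3281, 0.1121]
tool_rot: [-0.575, 0.411, -0.411, 0.575]
ft_force: [0.1, -0.9, -0.4]
grip_width: 0.0257
```

Request:
{"fn": "arm_command", "kwargs": {"plan": [[[0,0,0],0],[[0,0,0],0]]}}

```text
time: 11.7
position: [0.3744, 0.3281, 0.1121]
tool_rot: [-0.575, 0.411, -0.411, 0.575]
ft_force: [-0.2, 0.4, -0.3]
grip_width: 0.0256
```

Request:
{"fn": "arm_command", "kwargs": {"plan": [[[0,0,-0.03],0],[[0,0,-0.06],0],[[0,0,-0.06],0],[[0,0,-0.06],0]]}}

```text
time: 12.1
position: [0.3745, 0.3281, 0.1106]
tool_rot: [-0.575, 0.411, -0.411, 0.575]
ft_force: [0.7, 0.5, 0.8]
grip_width: 0.0261
```

Request:
{"fn": "arm_command", "kwargs": {"plan": [[[0,0,0],0],[[0,0,0],0]]}}

```text
time: 12.3
position: [0.3744, 0.3281, 0.1106]
tool_rot: [-0.575, 0.411, -0.411, 0.575]
ft_force: [0.3, 0.1, 1.1]
grip_width: 0.0257
```

Request:
{"fn": "arm_command", "kwargs": {"plan": [[[0,0,0],0]]}}

```text
time: 12.4
position: [0.3745, 0.3281, 0.1106]
tool_rot: [-0.575, 0.411, -0.411, 0.575]
ft_force: [1.1, 1.3, 0.8]
grip_width: 0.0257
```

```bash
python3 st.py
```

```text
12.4 [0.3745 0.3281 0.1106] bed -0.0769 0.0007 yaw 0.3289 F [1.08 1.29 0.75] M [-0.057 -0.021 -0.014] [-0. -1.  0.]
```

Request:
{"fn": "arm_command", "kwargs": {"plan": [[[0.15,0.05,0.03],0],[[0.4,0.135,0.03],0],[[0.7,0.235,0.03],0],[[1.0,0.337,0.03],0],[[1.3,0.438,0.03],0]]}}

```text
time: 12.9
position: [0.4076, 0.3392, 0.1112]
tool_rot: [0.575, -0.411, 0.411, -0.575]
ft_force: [-1.1, -0.7, 0.1]
grip_width: 0.0256
```

```bash
python3 st.py
cat > pic.py <<'E'
import sys,cv2
from rig import camera
s=camera("side")["pixels"][:,:,::-1]
cv2.imwrite(f"pics/{sys.argv[1]}.png",cv2.resize(s[160:310,195:395],None,fx=4,fy=4,interpolation=cv2.INTER_CUBIC))
E
python3 pic.py s4
```

```text
12.9 [0.4076 0.3392 0.1112] bed -0.0419 0.0006 yaw 0.3289 F [-1.05 -0.71  0.07] M [-0.181  0.412  0.044] [ 0. -1. -0.]
```

View pics/s4.png

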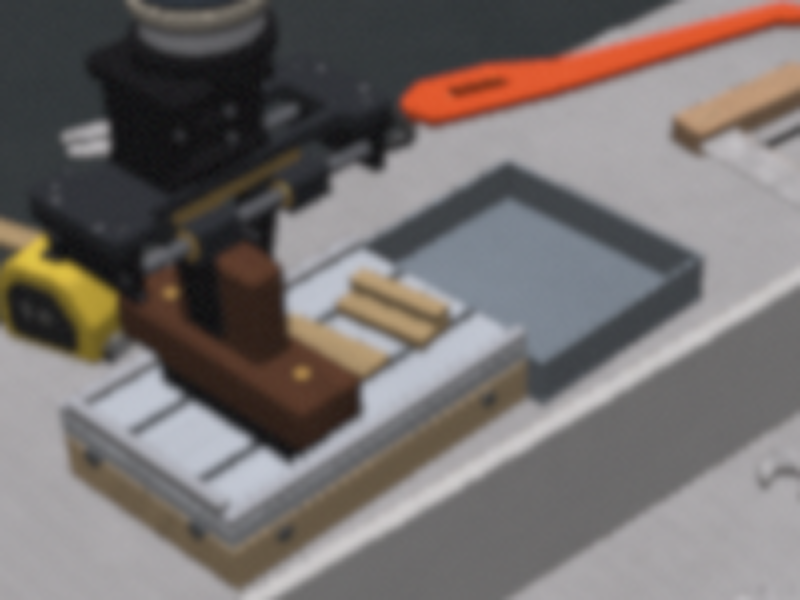

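The block is being pushed squarely. The lath is at (335,345) and the rebate at (395,305) in the zoom, and the bristles are on the bed. I'll continue.

Request:
{"fn": "arm_command", "kwargs": {"plan": [[[0.31,0.104,0],0],[[0.62,0.208,0],0],[[0.93,0.312,0],0],[[1.24,0.416,0],0],[[1.55,0.52,0],0]]}}

```text
time: 13.45
position: [0.4461, 0.3521, 0.1112]
tool_rot: [0.575, -0.411, 0.411, -0.575]
ft_force: [-2.3, -0.9, 0.2]
grip_width: 0.0259
```

```bash
python3 st.py
```

```text
13.45 [0.4461 0.3521 0.1112] bed -0.0013 0.0006 yaw 0.3289 F [-2.35 -0.95  0.23] M [-0.207  0.44   0.024] [ 0. -1. -0.]
```

Request:
{"fn": "arm_command", "kwargs": {"plan": [[[0.31,0.104,0],0],[[0.62,0.208,0],0],[[0.93,0.312,0],0],[[1.24,0.416,0],0],[[1.55,0.52,0],0]]}}

```text
time: 13.95
position: [0.485, 0.3652, 0.1113]
tool_rot: [-0.575, 0.411, -0.411, 0.575]
ft_force: [-1.5, -0.2, 1.6]
grip_width: 0.0257
```

```bash
python3 st.py; python3 pic.py s5
```

```text
13.95 [0.485  0.3652 0.1113] bed 0.0397 0.0006 yaw 0.329 F [-1.46 -0.2   1.64] M [-0.171  0.41   0.045] [-0. -1. -0.]
```

View pics/s5.png

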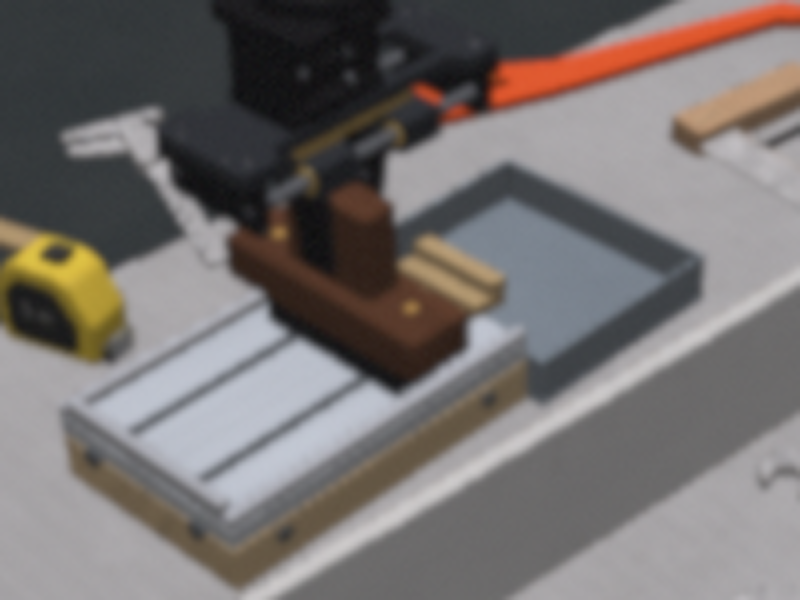

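Request:
{"fn": "arm_command", "kwargs": {"plan": [[[0.31,0.104,0],0],[[0.62,0.208,0],0],[[0.93,0.312,0],0],[[1.24,0.416,0],0],[[1.55,0.52,0],0]]}}

```text
time: 14.5
position: [0.5238, 0.3782, 0.1113]
tool_rot: [-0.575, 0.411, -0.411, 0.575]
ft_force: [-1.7, -0.6, 0.4]
grip_width: 0.0256
```

```bash
python3 st.py; python3 pic.py s6
```

```text
14.5 [0.5238 0.3782 0.1113] bed 0.0807 0.0005 yaw 0.3289 F [-1.66 -0.59  0.44] M [-0.184  0.315 -0.002] [-0. -1.  0.]
```

View pics/s6.png

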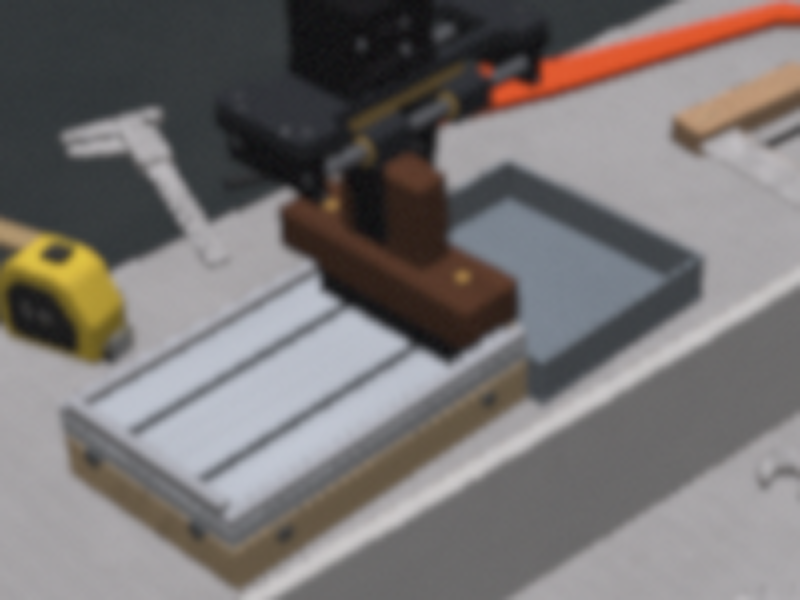

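Request:
{"fn": "arm_command", "kwargs": {"plan": [[[0.4,0.135,0],0],[[0.85,0.287,0],0],[[1.3,0.438,0],0],[[1.65,0.556,0],0],[[1.7,0.573,0],0]]}}

```text
time: 15.05
position: [0.5674, 0.3928, 0.1114]
tool_rot: [-0.574, 0.411, -0.412, 0.576]
ft_force: [0.2, 0.5, -0.2]
grip_width: 0.026
```

```bash
python3 st.py; python3 pic.py s7
```

```text
15.05 [0.5674 0.3928 0.1114] bed 0.1267 0.0004 yaw 0.3286 F [ 0.25  0.49 -0.24] M [-0.103 -0.112  0.006] [-0.    -1.     0.003]
```

View pics/s7.png

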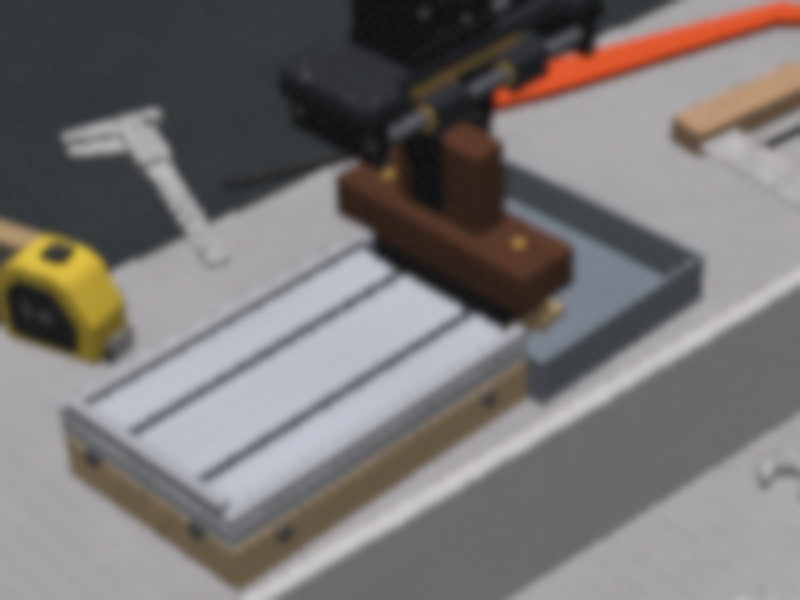

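The bed is clear. I'll lift and look into the bin.

Request:
{"fn": "arm_command", "kwargs": {"plan": [[[0.1,0.03,0.3],0],[[0.1,0.03,1.0],0],[[0.1,0.03,2.2],0],[[0,0,3.6],0],[[-0.5,-0.5,5.2],0]]}}

```text
time: 15.6
position: [0.553, 0.3803, 0.2414]
tool_rot: [0.575, -0.411, 0.411, -0.575]
ft_force: [0.4, 0.1, -1.0]
grip_width: 0.026
```

```bash
python3 st.py; python3 pic.py s8
```

```text
15.6 [0.553  0.3803 0.2414] bed 0.109 -0.0069 yaw 0.3296 F [ 0.39  0.06 -1.  ] M [-0.082 -0.057 -0.004] [-0.    -1.    -0.001]
```

View pics/s8.png

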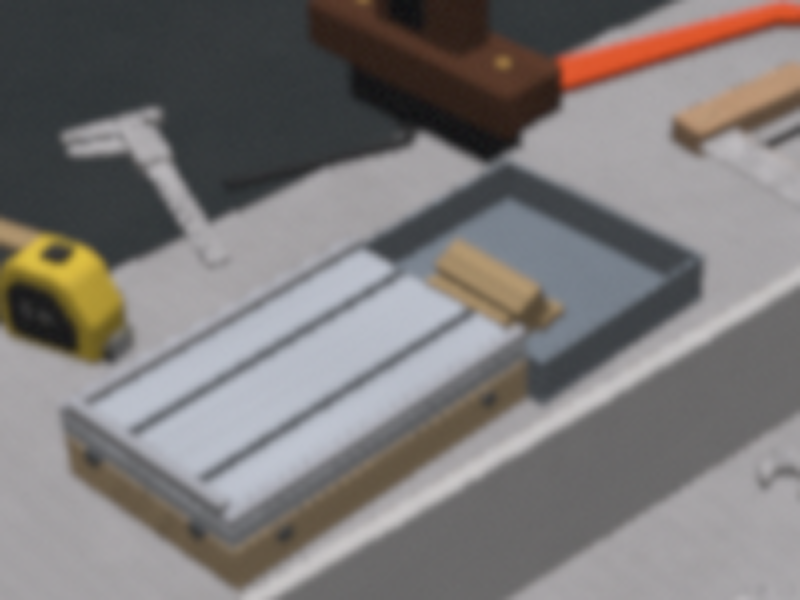

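Request:
{"fn": "arm_command", "kwargs": {"plan": [[[-0.6,-1.6,0.2],1.5],[[-1.2,-3.2,0.2],3],[[-1.8,-4.8,0.2],4.5],[[-2.4,-6.4,0.2],6],[[-3.0,-8.0,0.2],7.5]]}}

```text
time: 16.15
position: [0.4767, 0.1784, 0.2465]
tool_rot: [0.678, -0.203, 0.203, -0.677]
ft_force: [1.8, -0.2, -1.8]
grip_width: 0.0256
```

```bash
python3 st.py
python3 - <<'E'
from rig import camera
import cv2,numpy as np
for n,r in (("top",(130,260,190,320)),("side",(190,310,240,400))):
    c=camera(n); np.savez(f"{n}9.npz",**c); s=c["pixels"][:,:,::-1]
    cv2.imwrite(f"pics/{n}9.png",cv2.resize(s[r[0]:r[1],r[2]:r[3]],None,fx=4.5,fy=4.5,interpolation=cv2.INTER_CUBIC))
E
```

```text
16.15 [0.4767 0.1784 0.2465] bed -0.0277 -0.1738 yaw 0.9895 F [ 1.78 -0.2  -1.82] M [-0.061 -0.062  0.022] [ 0. -1. -0.]
```

View pics/top9.png

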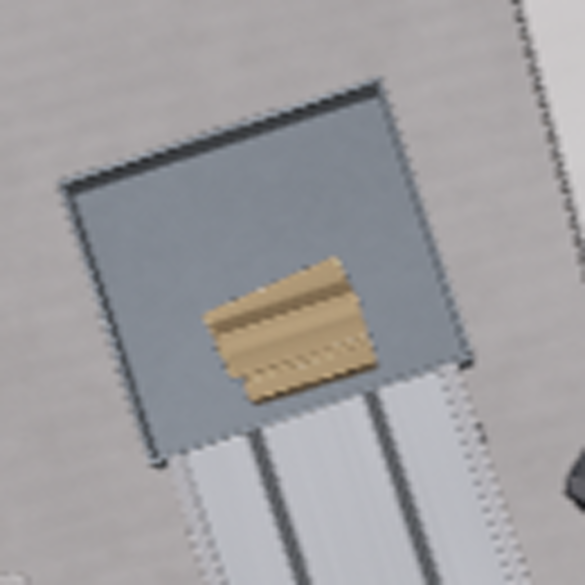

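View pics/side9.png

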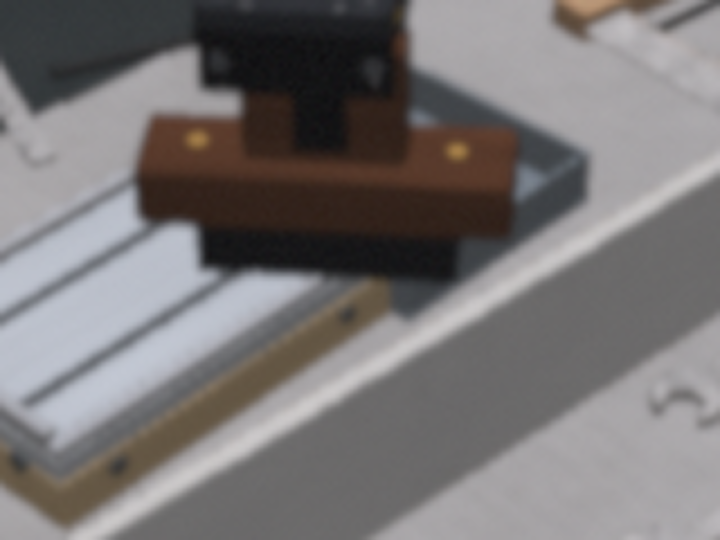

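Run:
```python
import cv2
s=cv2.imread("pics/s8.png"); cv2.imwrite("pics/s8z.png",cv2.resize(s[220:350,400:600],None,fx=4,fy=4,interpolation=cv2.INTER_CUBIC))
```

```text
(no output)
```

View pics/s8z.png

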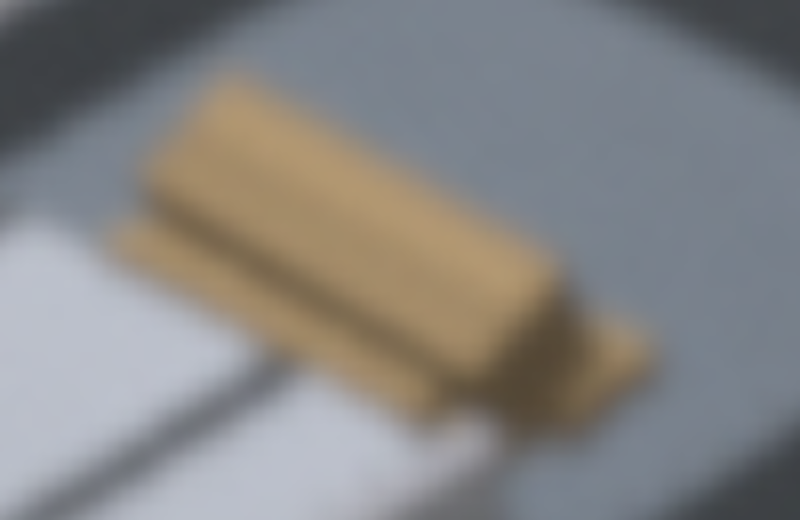

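Run:
```python
from h import *
P=[c[0]@np.hstack([c[1],c[2][:,None]]) for c in (T,S)]
def tri(a,b):
    X=cv2.triangulatePoints(P[0],P[1],np.float64(a),np.float64(b))[:,0];X=X[:3]/X[3]
    return X,np.abs(pj(T,X)-a).max(),np.abs(pj(S,X)-b).max()
t=lambda x,y:np.array((190+x/4.5,130+y/4.5))
fs=np.array([(309.4,219.4),(329.7,231.25)]);ns=np.array([(304.1,226.25),(325.6,238.4)])
c,s=np.cos(.325),np.sin(.325)
for nm,sd,cands in (("far",fs,[((205,318),(338,258)),((215,332),(350,292)),((220,345),(358,305))]),("near",ns,[((228,377),(372,335)),((250,403),(378,365)),((225,360),(365,322))])):
    for cd in cands:
        for i in (0,1):
            X,e1,e2=tri(t(*cd[i]),sd[i]); d=X[:2]-[.4475,.352]; print(nm,cd[i],X.round(4),"bedx",(c*d[0]+s*d[1]).round(3),round(e1,2),round(e2,2))
```

```text
far (205, 318) [0.599  0.4448 0.0354] bedx 0.173 1.06 0.93
far (338, 258) [0.6272 0.3813 0.0296] bedx 0.18 2.62 2.4
far (215, 332) [0.5935 0.4382 0.0408] bedx 0.166 0.1 0.09
far (350, 292) [0.6151 0.372  0.0384] bedx 0.165 0.15 0.14
far (220, 345) [0.5891 0.4343 0.0443] bedx 0.16 0.96 0.85
far (358, 305) [0.6101 0.3668 0.043 ] bedx 0.159 1.06 0.98
near (228, 377) [0.5738 0.432  0.0301] bedx 0.145 0.49 0.43
near (372, 335) [0.5962 0.3606 0.0304] bedx 0.144 0.75 0.69
near (250, 403) [0.5635 0.4183 0.0415] bedx 0.131 2.13 1.92
near (378, 365) [0.5864 0.3546 0.0369] bedx 0.132 3.4 3.16
near (225, 360) [0.5792 0.4354 0.0267] bedx 0.151 1.06 0.95
near (365, 322) [0.6011 0.3653 0.0261] bedx 0.15 0.22 0.2
```

The pile in the bin is low. The block's top face triangulates to z of about 0.030–0.041, so every centre is under 0.05. Now I'll return the brush.

Request:
{"fn": "arm_command", "kwargs": {"plan": [[[-0.3,-1.9,0],1],[[-0.6,-3.8,0],2],[[-0.9,-5.7,0],3],[[-1.2,-7.6,0],3.8],[[-1.4,-9.3,0],3.95]]}}

```text
time: 16.75
position: [0.4427, -0.0541, 0.2467]
tool_rot: [0.702, -0.085, 0.086, -0.702]
ft_force: [1.3, 0.6, -2.6]
grip_width: 0.0257
```

Request:
{"fn": "arm_command", "kwargs": {"plan": [[[0,0,0],0],[[0,0,0],0],[[0,0,0],0]]}}

```text
time: 17.05
position: [0.4431, -0.0516, 0.2463]
tool_rot: [-0.702, 0.086, -0.085, 0.702]
ft_force: [-0.3, -0.5, -2.3]
grip_width: 0.026
```

```bash
python3 st.py
```

```text
17.05 [ 0.4431 -0.0516  0.2463] bed -0.1331 -0.381 yaw 1.3284 F [-0.31 -0.49 -2.27] M [-0.017 -0.003  0.023] [-0.    -1.     0.001]
```

Request:
{"fn": "arm_command", "kwargs": {"plan": [[[-0.07,-0.32,-0.8],0.08],[[-0.07,-0.32,-1.8],0.08],[[-0.07,-0.32,-2.6],0.08],[[-0.07,-0.32,-3],0.08],[[-0.07,-0.32,-3],0.08]]}}

```text
time: 17.55
position: [0.4407, -0.0591, 0.1703]
tool_rot: [-0.702, 0.083, -0.081, 0.703]
ft_force: [0.1, -0.3, -2.5]
grip_width: 0.0258
```

Request:
{"fn": "arm_command", "kwargs": {"plan": [[[0,0,0],0],[[0,0,0],0]]}}

```text
time: 17.75
position: [0.4423, -0.0606, 0.1722]
tool_rot: [0.702, -0.082, 0.084, -0.702]
ft_force: [-0.2, -0.3, -0.9]
grip_width: 0.0261
```

```bash
python3 st.py;  python3 - <<'E'
from rig import camera
import cv2
s=camera("side")["pixels"][:,:,::-1]
cv2.imwrite("pics/s10.png",cv2.resize(s[270:430,270:440],None,fx=3.7,fy=3.7,interpolation=cv2.INTER_CUBIC))
E
```

```text
17.75 [ 0.4423 -0.0606  0.1722] bed -0.1367 -0.3893 yaw 1.3359 F [-0.16 -0.34 -0.92] M [ 0.021 -0.017  0.008] [ 0.002 -1.    -0.   ]
```

View pics/s10.png

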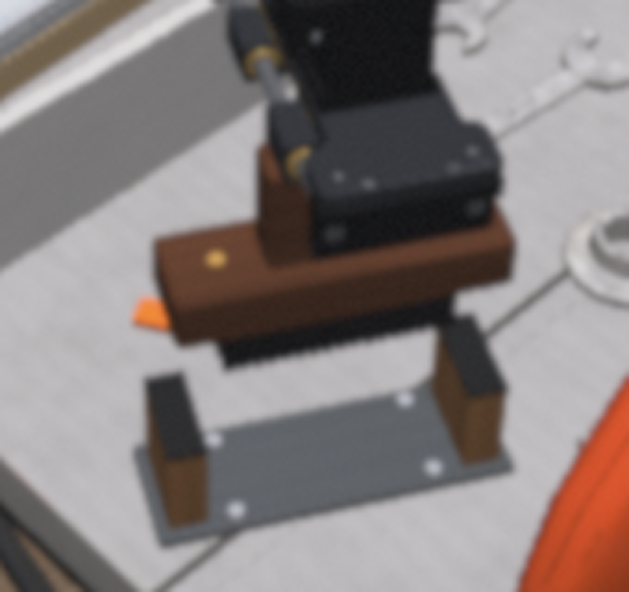

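The brush hangs level and aligned above the rest posts, at (180,380) and (470,330). I'll lower it.

Request:
{"fn": "arm_command", "kwargs": {"plan": [[[0,0.02,-0.7],0],[[0,0.02,-1.5],0],[[0,0.02,-2.1],0],[[0,0.02,-2.5],0],[[0,0.02,-2.6],0]]}}

```text
time: 18.3
position: [0.4413, -0.0602, 0.1059]
tool_rot: [-0.702, 0.083, -0.083, 0.702]
ft_force: [0.6, 0.0, -0.8]
grip_width: 0.0261
```

Request:
{"fn": "arm_command", "kwargs": {"plan": [[[0,0,-0.06],0],[[0,0,-0.12],0],[[0,0,-0.16],0],[[0,0,-0.16],0]]}}

```text
time: 18.7
position: [0.4416, -0.0603, 0.1026]
tool_rot: [0.702, -0.083, 0.083, -0.702]
ft_force: [-1.4, 0.1, -1.9]
grip_width: 0.0256
```

```bash
python3 st.py
```

```text
18.7 [ 0.4416 -0.0603  0.1026] bed -0.1373 -0.3888 yaw 1.3351 F [-1.38  0.15 -1.86] M [ 0.025  0.052 -0.057] [ 0.001 -1.    -0.   ]
```

Request:
{"fn": "arm_command", "kwargs": {"plan": [[[0,0,-0.03],0],[[0,0,-0.06],0],[[0,0,-0.06],0]]}}

```text
time: 19.0
position: [0.4415, -0.0602, 0.1012]
tool_rot: [0.702, -0.083, 0.083, -0.702]
ft_force: [-0.4, 0.1, 3.0]
grip_width: 0.0258
```

Request:
{"fn": "arm_command", "kwargs": {"plan": [[[0,0,-0.02],0],[[0,0,-0.02],0]]}}

```text
time: 19.2
position: [0.4416, -0.0602, 0.1012]
tool_rot: [0.702, -0.083, 0.083, -0.702]
ft_force: [-1.2, 0.7, 8.8]
grip_width: 0.0257
```

Request:
{"fn": "arm_command", "kwargs": {"plan": [[[0,0,0.03],0],[[0,0,0.03],0],[[0,0,0.03],0],[[0,0,0.03],0],[[0,0,0.03],0]], "fingers": 1}}

```text
time: 19.7
position: [0.4413, -0.0602, 0.1009]
tool_rot: [-0.702, 0.083, -0.083, 0.702]
ft_force: [0.2, 0.3, -0.2]
grip_width: 0.0576
```

Request:
{"fn": "arm_command", "kwargs": {"plan": [[[0,0,0],0],[[0,0,0],0],[[0,0,0],0],[[0,0,0],0],[[0,0,0],0]]}}

```text
time: 20.2
position: [0.4414, -0.0602, 0.101]
tool_rot: [0.702, -0.083, 0.083, -0.702]
ft_force: [-0.4, -0.4, -0.7]
grip_width: 0.0858
```

Request:
{"fn": "arm_command", "kwargs": {"plan": [[[0,0,0.5],0],[[0,0,1.5],0],[[0,0,2.8],0],[[0,0,4.2],0],[[0,0,5.5],0]]}}

```text
time: 20.7
position: [0.4411, -0.0601, 0.2399]
tool_rot: [-0.702, 0.083, -0.083, 0.702]
ft_force: [0.1, -0.4, 1.2]
grip_width: 0.087
```

Request:
{"fn": "arm_command", "kwargs": {"plan": [[[-0.2,1.5,0.2],0],[[-0.4,3.2,0.3],0],[[-0.6,4.9,0.3],0],[[-0.6,6,0.3],0],[[-0.6,6.2,0.3],0]]}}

```text
time: 21.2
position: [0.4255, 0.0972, 0.2461]
tool_rot: [-0.702, 0.082, -0.082, 0.703]
ft_force: [0.1, -0.4, -0.4]
grip_width: 0.0868
```

```bash
python3 st.py
python3 - <<'E'
from rig import camera
import cv2
for n in ("top","side"): cv2.imwrite(f"pics/{n}11.png",camera(n)["pixels"][:,:,::-1])
E
sed 's/{n}0.png/{n}11.png/' ov.py > ov2.py; python3 ov2.py >/dev/null
```

```text
21.2 [0.4255 0.0972 0.2461] bed -0.1022 -0.2344 yaw 1.3391 F [ 0.1  -0.38 -0.38] M [-0.053 -0.004  0.033] [-0.    -1.     0.001]
```

View pics/ov_t.png

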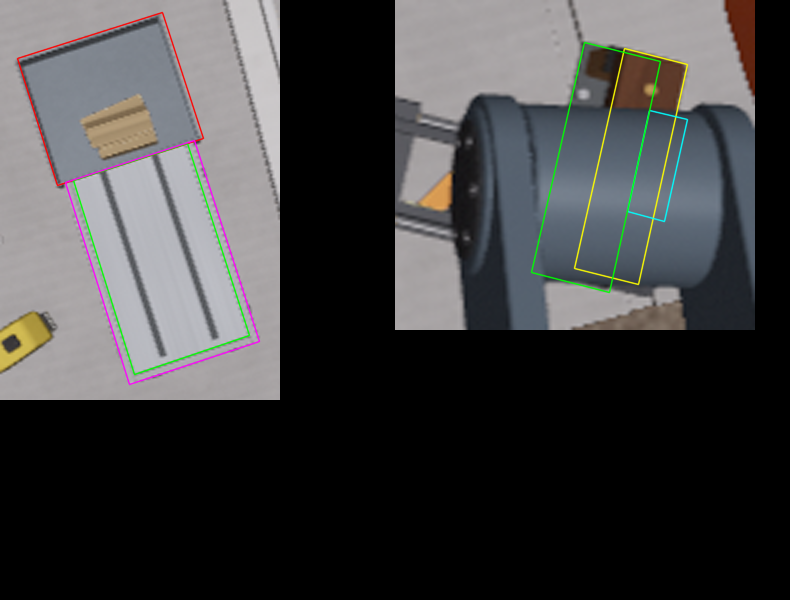

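View pics/ov_s.png

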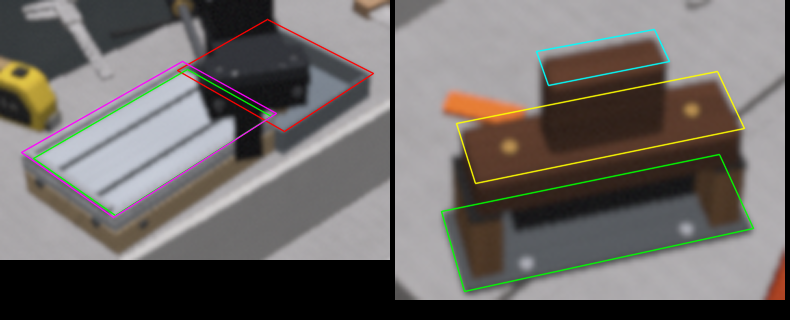

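View pics/side11.png

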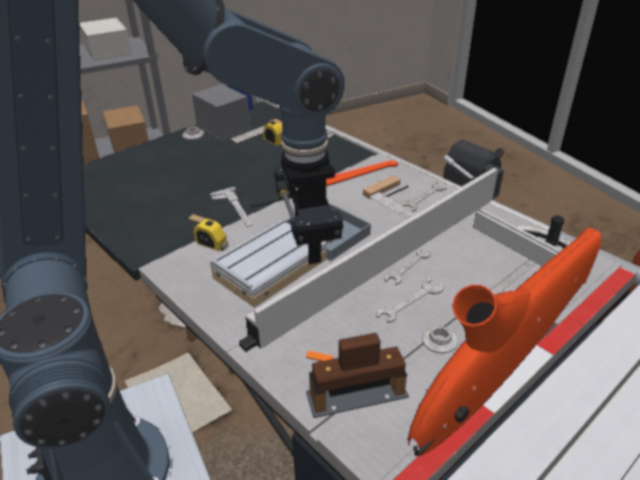

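The brush is back within about 1 mm of where it lay (brass pins at (508,146) and (690,110) in the overlay). The offcuts are all in the bin and the other tools look unmoved. The gripper is free, so I'll hold the arm still briefly and hand in.

Request:
{"fn": "arm_command", "kwargs": {"plan": [[[0,0,0],0],[[0,0,0],0],[[0,0,0],0],[[0,0,0],0]]}}

```text
time: 21.7
position: [0.4265, 0.0941, 0.246]
tool_rot: [0.702, -0.084, 0.084, -0.702]
ft_force: [-0.9, -0.0, -0.3]
grip_width: 0.0871
```

```bash
python3 -c "
from rig import hand_in; print(hand_in())"
```

```text
the job is handed in; nothing more can be done
None
```

I swept all three offcuts into the scrap bin, laid the brush back on its rest, and handed the job in at 21.7 s. `hand_in` reported no verdict.

- **Sweep:** I set the bristles down behind the offcuts by feel, at about 2.9 N. I eased that to roughly 2–2.5 N for the sweep, because the stock had under 1 mm clearance over the top of the block. The few force readings taken on the way to the open edge put the push at about 2–3.6 N. The wrist force is noisy by about 1 N.
- **Offcuts:** The last top picture shows the bed empty and the three offcuts piled in the bin near the bed's edge. The top face of the uppermost piece came out at about 30–41 mm above the table, so all centres are under 50 mm. I measured that before returning the brush, and the last picture shows the pile unchanged.
- **Brush:** It sits level on its rest. In the side view it is within about 1 mm of where it started; the arm hid most of it from above.
- **Other tools:** They look unmoved in the side picture, judged by eye and not measured. The gripper is clear of everything.

No check failed. The only disagreement was that the bin measured about 6 mm short of its stated 170 mm in the first corner picks. The stated size still lined up with both pictures.

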